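Pulse the spice grinder

TASK

Lift the spice grinder's lid (the one with the straight grip bar) up off its drying post and set it onto the grinder with its two lugs down through the slots, so that it sits flush on the collar. Then twist it clockwise, seen from above, against the spring to the pulse position, where the grip bar points at the long middle rib, half-way to the lock and short of the lock click. Keep holding it there: the program finishes with the gripper still holding the lid at pulse; do not let it click into the lock, and leave the other things where they are.

Things in the scene. Friction and masses are not known exactly. Their poses are not given: they have to be found in the camera images.
- lid: Loose grinder lid, white, 0.10-0.19 kg: disc 84 mm across, 6 mm thick, z up, origin at the centre of its underside. Below: open skirt, 62 mm across (54 inside), 24 mm deep, two lugs at its lower edge on +x and -x, out to 38 mm from the axis, 12 mm wide, 8 mm high. On top, along x over the lugs, a grip bar. Same after a half turn. Starts hung over a stand post, disc on the post's head.
- lid_grip (a point): Point on the lid's axis 22 mm above its origin, inside the grip bar: where to pinch the bar across its width. The bar is 60 mm long (lid's x), 16 mm wide (y), and stands from the disc's top, 6 mm above the lid's origin, to 34 mm above it. Same axes as the lid.
- stand: Drying stand fixed to the ledge: wooden foot 90 mm (x) by 220 mm (y), 12 mm thick, origin at the centre of its underside; two upright steel posts at y = +60 and -60 mm with flat heads 48 mm across, tops 70 mm above the ledge. One carries the grinder lid, the other the storage lid. A lid must rise 24 mm to clear its post.
- grinder: Electric spice grinder fixed to the ledge: steel housing 112 mm across at the foot, grey collar 92 mm across on top, open upward. Origin: centre of its underside, z up. Black ribs outside the collar, repeated half a turn away: a short one at each slot (+x, -x), a long one 0.6 rad clockwise from it (pulse), a pair 1.2 rad clockwise from it (lock).
- grinder_seat (a point): Centre of the collar's top, 125 mm above the ledge: the seated lid's origin lies here. Axes as the grinder. Mouth 68 mm across, with two slots about 19 mm wide on +x and -x, open to 40 mm from the axis, for the lugs: the lid enters with its bar along x (either way round). The lip is 10 mm thick; below it the lugs turn clockwise.
- pulse_mark: The long rib. This frame's x axis, level, points from the grinder's axis to the long rib: the direction of the grip bar (either way round) at pulse. Its origin is on the grinder's axis at the ledge.
- spring_ring (a joint): Angle (rad) of the sprung ring in the collar that the lugs push clockwise: 0 at rest, about 0.5 at pulse, 1.1 at the lock click, no stop or notch before. The lid first turns freely about 0.1 rad, then takes the ring along: lid's turn from the slots = this + about 0.1. The spring resists with 0.04 N m at 0, 0.09 N m at pulse, and turns the lid back if let go.
- storage_lid: Bystander on the stand's other post: a white lid with a round knob 30 mm across, 26 mm above its origin, a disc 76 mm across and no lugs. Origin: centre of the disc's underside.
- tray: Bystander: black plastic tray 200 by 280 mm, 25 mm high; origin under its centre.
- whisk: Bystander: steel whisk 250 mm long lying on the tray, origin below its middle, handle along its -x.
- jug: Bystander: glass measuring jug 96 mm across, 130 mm high; origin under its centre.
- steamer: Bystander: two-tier round bamboo steamer 197 mm across, 119 mm high; origin under its centre.
- steamer_lid: Bystander: bamboo lid 200 mm across, 59 mm high with its handle, on the steamer; origin under its centre.
- spice_jar: Bystander: amber glass jar 44 mm across, 85 mm high, beyond the task's things; origin under its centre.
- salt_jar: Bystander: clear glass jar 44 mm across, 70 mm high, in front of the robot; origin under its centre.
There are look-alikes about, which are no part of the job. Leave any green look-alike of the lid alone.

How it is judged:
By the outcome, as a careful person would: the job done as asked, in the order asked, and still so for the second after the job is handed in, while the arm keeps its last pose, push and grip.
It also fails if it takes over 42 s, if anything falls off the work surface, if the arm or the gripper's body presses on something with over 40 N, if the wrist force passes 120 N, or if a joint passes its speed limit or range.

ROBOT

A 7-joint arm with a two-finger parallel gripper is mounted at the origin on the work surface. World frame = base frame: x ahead of the robot, y to its left, z up, the work surface at z = 0. Lengths are in mm, angles in rad, forces in N, time in s.
With the tool pointing down it reaches from about 350 to 900 mm from the base axis. Payload 7.2 kg.
Tool frame: the origin (TCP) lies on the centre line of the jaws, within the pads' length; the fingertips stand 11 mm ahead of it and the grasp point (between the pads) lies 8 mm behind it; z points along the fingers, y is the line along which they close (so a half turn about z gives the same grasp; the last joint's range is limited). The gripper opens to 88 mm and grips with 3 to 60 N. Pads are 20 mm wide; open, the fingers measure 115 mm over their backs; the gripper's body (75 mm by 178 mm) begins 61 mm behind the grasp point.
Start: joints at [-1.353, 0.411, -0.013, 1.596, 0.006, 1.134, -0.082], TCP at [176.213, 599.649, 202.953] pointing down, gripper open.
Joint ranges: [-2.95, 2.95], [-0.29, 1.99], [-1.47, 1.44], [0.14, 2.54], [-1.03, 4.17], [0.13, 1.85], [-2.86, 2.86]. Speed limits (rad/s): [2.39, 2.39, 3.01, 3.01, 3.14, 3.14, 3.14].

INTERFACE

Orientations are given as a rotation vector (axis times angle).
In Python, from bench import r, claw, kinematics, get_state, viewer, order, spotter gives the robot as it stands. The module is installed in compiled form; this text tells all that it offers. Calls block until the motion is done:
- r.reach(position, orientation): joint-space move of the TCP to a pose.
- r.move_l(position, max_speed=150, ori=None): straight line of the TCP; ori=None keeps the orientation; max_speed is the mean speed in mm/s.
- r.goto_joints(angles): joint-space move.
- claw.grip(opening, newtons=None): finger opening in mm; newtons is the grip in N (None keeps the last); returns when the fingers have stopped.
- r.sleep(seconds).
- kinematics.inverse_kinematics(position, orientation): joint angles nearest the present ones, or None.
- get_state(): the state.
- viewer.camera(name): name is "scene" or "top"; returns the picture (480x640x3 uint8, blue, green, red); there is no depth.
- viewer.camera_model(name): a dict with "intrinsics" (3x3 intrinsics, pixels), "dist_coeffs" ([k1, k2, p1, p2, k3] as OpenCV has them; the pictures are not rectified), "world_to_cam" (4x4, takes a point from world to camera coordinates). Camera axes: x right, y down, z forward; pixel columns grow to the right and rows downward; lengths in mm; the calibration is good to about 2 mm. A picture is of the moment at which its call begins. camera_model takes no time and is no camera call.
A pose or a line that the arm cannot do raises r.MotionError and nothing moves.
- order.job_done(): hands the job in; it is judged then, once.
Trained networks look in the newest picture that a camera, given by its name, has taken for a name from the list of things; names that differ only in an ending like _2 or _b are one class to them, and where a whole thing is asked for, a point or a joint stands for the part that bears it (a point fixed in the world has none). Each returns a list of dicts, best first, with "conf" (0 to 1); they miss things now and then, are a little off and sometimes report something else, mostly with a low value. They report only what shows in the picture. A call takes as long as a camera call. They do not tell look-alikes from the thing itself.
- spotter.find_in(camera, label): "point" ([x, y, z] in mm, in the coordinates of the camera as it stood for that picture, good to about 4 mm: the middle of the surface that is visible of it).
The state is a dict: "t": time; "joint_pos": joint angles; "dq": joint speeds; "effort": joint torques, N m; "tcp_pos": TCP position; "ee_rot": TCP orientation; "wrist_force": force on the tool from outside, world axes, zero at the start; "torque": the same for the moment, N m; "width": finger opening in mm; "grip_force": force on a finger pad.
Only numpy, scipy, OpenCV 4.12 (cv2) and the standard library are available. Lean on these libraries where they do the work, as an engineer would, in place of code of your own. Each camera call takes 0.05 s, during which the arm holds its last target. There are 200 camera calls.

## Working session

There is one attempt and no reset: what is moved stays moved. The work goes in short steps, each a Python script; the robot and the scene stay as the last script left them, time stands still between calls to the robot, and variables do not carry over. Pictures are saved under pics/ and viewed, at most 10 in all, crops included, and the job is handed in when it is done.

```bash
mkdir -p pics
cat > h.py <<'E'
import numpy as np, cv2
from scipy.spatial.transform import Rotation as R
from bench import r, claw, kinematics, get_state, viewer, order, spotter
def cam(n):
    m=viewer.camera_model(n); return np.array(m["intrinsics"],float),np.array(m["dist_coeffs"],float),np.array(m["world_to_cam"],float)
def proj(n,P):
    K,d,T=cam(n); return cv2.projectPoints(np.array(P,float).reshape(-1,1,3),cv2.Rodrigues(T[:3,:3])[0],T[:3,3],K,d)[0].reshape(-1,2)
def atz(n,px,z):
    K,d,T=cam(n); u=cv2.undistortPoints(np.array(px,float).reshape(-1,1,2),K,d).reshape(-1,2)
    D=np.c_[u,np.ones(len(u))]@T[:3,:3]; o=-T[:3,:3].T@T[:3,3]
    return o+D*((z-o[2])/D[:,2])[:,None]
def toworld(n,p):
    T=cam(n)[2]; return T[:3,:3].T@(np.array(p)-T[:3,3])
E
cat > a.py <<'E'
from h import *
s=get_state();print(s["t"],s["ee_rot"],s["tcp_pos"],s["width"])
for c in("scene","top"):
    cv2.imwrite(f"pics/{c}0.png",viewer.camera(c)); T=cam(c)[2]; print(c,-T[:3,:3].T@T[:3,3])
    for l in("lid","lid_grip","grinder","stand","storage_lid","pulse_mark"):
        try:
            for f in spotter.find_in(c,l)[:4]:
                w=toworld(c,f["point"]); print(c,l,round(f["conf"],2),w.round(),proj(c,w).round()[0])
        except Exception as e: print(c,l,e)
E
python3 a.py
```

```text
0.0 [-4.47352585e-01 -3.10946578e+00  2.50371813e-03] [176.0958685  599.11212289 202.12655397] 87.93269661443775
scene [1487.67100922 -820.38818941  916.800211  ]
scene lid 0.84 [ 457. -231.   34.] [215. 295.]
scene lid 0.81 [ 600. -230.   81.] [248. 305.]
scene lid_grip 0.84 [ 594. -228.   78.] [248. 305.]
scene lid_grip 0.78 [ 461. -231.   32.] [216. 296.]
scene grinder 0.9 [557. 172.  84.] [356. 233.]
scene storage_lid 0.82 [ 589. -112.   76.] [285. 284.]
scene pulse_mark 0.18 [534. 530.   7.] [427. 210.]
top [ 3.28237404e+02 -1.04870404e-01  1.92407880e+03]
top lid 0.9 [ 575. -215.   77.] [387. 243.]
top lid 0.89 [ 448. -219.   32.] [388. 283.]
top lid_grip 0.83 [ 580. -221.   76.] [389. 241.]
top lid_grip 0.72 [ 441. -221.   29.] [389. 285.]
top grinder 0.82 [523. 197.  89.] [260. 259.]
top stand 0.61 [ 556. -160.    8.] [369. 251.]
top storage_lid 0.58 [ 571. -102.   81.] [353. 244.]
```

View pics/scene0.png

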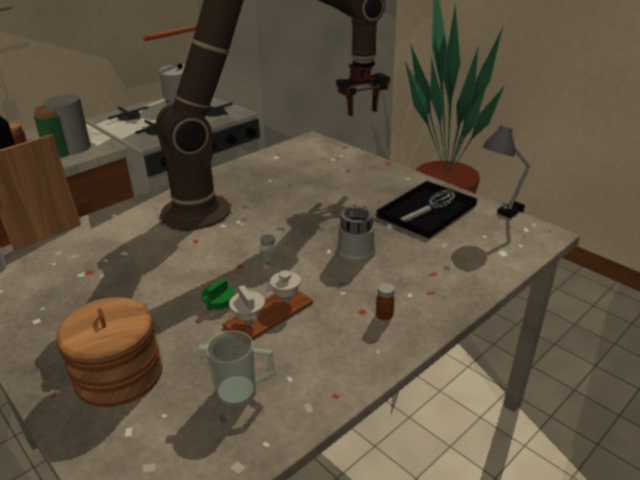

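```bash
python3 -c "
import cv2,numpy as np
t=cv2.imread('pics/top0.png');s=cv2.imread('pics/scene0.png')
f=lambda i,x,y,w,h:cv2.resize(i[y:y+h,x:x+w],(400,300),interpolation=cv2.INTER_CUBIC)
cv2.imwrite('pics/crop1.png',np.vstack([np.hstack([f(t,220,220,80,60),f(t,340,230,80,60)]),np.hstack([f(s,310,190,100,75),f(s,200,255,100,75)])]))"
```

```text
(no output)
```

View pics/crop1.png

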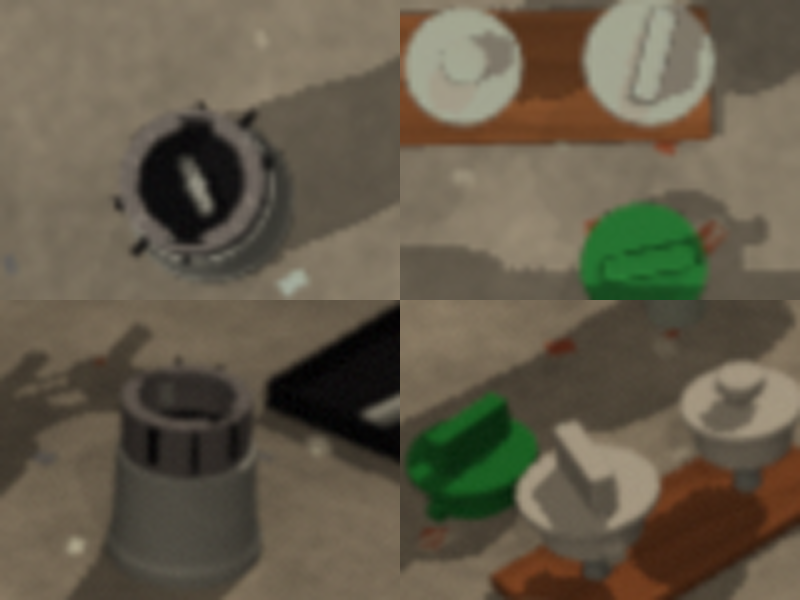

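View pics/top0.png

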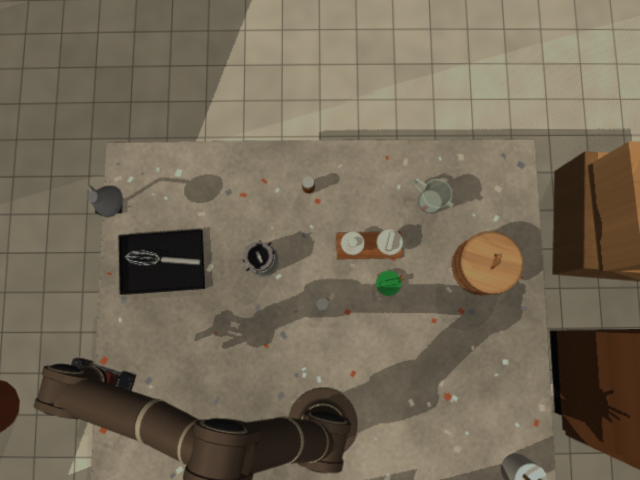

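Candidates for the lid are the white one with the straight bar at top px (389,241) / scene (248,305), and the green one at top (388,283) / scene (216,296). The white one fits: it's on the stand post and has a straight grip bar, as the crop confirms. The green one is a look-alike and the round-knobbed one at (353,244) is the storage lid. The grinder is at top (260,258), with its slots near the image vertical. Next I fit the geometry.

```bash
cat > fit.py <<'E'
from h import *
from scipy.ndimage import map_coordinates
from scipy.optimize import minimize
def grid(r0,r1,n=14,m=120):
    rr,a=np.meshgrid(np.sqrt(np.linspace(r0**2,r1**2,n)),np.linspace(0,2*np.pi,m,endpoint=False)); return np.c_[(rr*np.cos(a)).ravel(),(rr*np.sin(a)).ravel()]
def rect(x0,x1,y0,y1,n=16):
    a,b=np.meshgrid(np.linspace(x0,x1,n),np.linspace(y0,y1,n)); return np.c_[a.ravel(),b.ravel()]
def samp(img,c,p,local,z):
    x,y,q=p; Rm=np.array([[np.cos(q),-np.sin(q)],[np.sin(q),np.cos(q)]])
    w=np.c_[local@Rm.T+[x,y],np.full(len(local),z)]; u=proj(c,w)
    return map_coordinates(img,[u[:,1],u[:,0]],order=1)
def mn(f,x0):
    best=None
    for q in x0:
        o=minimize(f,q,method='Nelder-Mead',options=dict(initial_simplex=np.array(q)+np.array([[0,0,0],[6,0,0],[0,6,0],[0,0,.2]]),xatol=.01,fatol=.001))
        if best is None or o.fun<best.fun: best=o
    return best
def fit_collar(img,c="top",init=(527,194)):
    G=grid(0,46,30,180); rad=np.hypot(*G.T)
    slot=(np.abs(G[:,1])<9.5)&(np.abs(G[:,0])<40); hole=(rad<34)|slot; edge=hole&(rad>24)
    ann=~hole; out=grid(47,50)
    f=lambda p:-(samp(img,c,p,G[ann],125).mean()-samp(img,c,p,G[edge],125).mean())+0.5*samp(img,c,p,G[ann],125).std()
    return mn(f,[(*init,q) for q in np.arange(-1.5,1.6,.3)])
def fit_disc(img,c,init,z,r=42):
    i=grid(r-6,r-.5,6); o=grid(r+.5,r+6,6)
    f=lambda p:-np.mean(np.clip(samp(img,c,p,i,z)-samp(img,c,p,o,z),-10,70))
    return mn(f,[(*init,0)])
if __name__=="__main__":
    t=cv2.imread("pics/top0.png").astype(float); s=cv2.imread("pics/scene0.png").astype(float)
    tg=t.mean(2); sg=s.mean(2)
    print("hints",atz("top",[[259,257]],125),atz("top",[[389.5,242]],76))
    a=atz("top",[[258.5,256.5]],125)[0]; o=fit_collar(tg,init=a[:2]); print("collar",o.x,o.fun)
    # ribs: darkness vs angle just outside collar
    for z in(115,):
        ang=np.radians(np.arange(0,360,3)); loc=np.c_[48.5*np.cos(ang),48.5*np.sin(ang)]
        v=samp(tg,"top",(o.x[0],o.x[1],0),loc,z); print("rib dark deg",[(int(np.degrees(ang[k])),int(v[k])) for k in np.argsort(v)[:22]])
    tc=t.min(2); sc=s.min(2); b=atz("top",[[389.5,242]],76)[0]
    print("lid top",fit_disc(tc,"top",b[:2],76).x,"scene",fit_disc(sc,"scene",b[:2],76).x)
    l=fit_disc(tc,"top",b[:2],76).x
    bar=rect(-30,30,-8,8); 
    sd=np.r_[rect(-30,30,8.5,12),rect(-30,30,-12,-8.5)]
    f=lambda p:-samp(tc,"top",p,bar,104).mean()+samp(tc,"top",p,sd,104).mean()+.5*samp(tc,"top",p,bar,104).std()
    for q in(-.4,-.2,0,.2,.4):
        k=mn(f,[(*l[:2],q)]); print("bar",k.x.round(2),round(k.fun,1))
    S=8; 
    def crop(img,c,u):
        x,y=[int(v) for v in u]; w,h=50,37
        im=cv2.resize(img[y-h//2-1:y+h//2+1,x-w//2:x+w//2].astype(np.uint8),None,fx=S,fy=S,interpolation=cv2.INTER_CUBIC); return im,(x-w//2,y-h//2-1)
    def draw(im,o,c,p,loc,z,col):
        x,y,q=p;Rm=np.array([[np.cos(q),-np.sin(q)],[np.sin(q),np.cos(q)]])
        u=(proj(c,np.c_[np.array(loc)@Rm.T+[x,y],np.full(len(loc),z)])-o+.5)*S
        cv2.polylines(im,[u.round().astype(int)],False,col,1)
    circ=lambda r_:[(r_*np.cos(a),r_*np.sin(a)) for a in np.linspace(0,6.3,60)]
    rows=[]
    for c,img in(("top",t),("scene",s)):
        im,of=crop(img,c,proj(c,[[*o.x[:2],115]])[0])
        draw(im,of,c,o.x,circ(46),125,(0,0,255));draw(im,of,c,o.x,circ(34),125,(0,255,0));draw(im,of,c,o.x,[(-40,-9.5),(40,-9.5),(40,9.5),(-40,9.5),(-40,-9.5)],125,(255,255,0))
        q=o.x.copy();q[2]-=.6;draw(im,of,c,q,[(-55,0),(55,0)],118,(0,255,255))
        i2,of=crop(img,c,proj(c,[[*l[:2],85]])[0])
        kk=mn(f,[(*l[:2],-.1)]).x
        draw(i2,of,c,l,circ(42),76,(0,0,255));draw(i2,of,c,kk,[(-30,-8),(30,-8),(30,8),(-30,8),(-30,-8)],104,(255,0,0))
        rows.append(np.hstack([im,i2]))
    cv2.imwrite("pics/fit.png",np.vstack(rows)[:600,:800])
E
python3 fit.py
```

```text
hints [[527.19504336 195.59265316 125.        ]] [[ 577.85220569 -222.32669331   76.        ]]Traceback (most recent call last):
  File "fit.py", line 32, in <module>
    a=atz("top",[[258.5,256.5]],125)[0]; o=fit_collar(tg,init=a[:2]); print("collar",o.x,o.fun)
                                           ~~~~~~~~~~^^^^^^^^^^^^^^^
  File "fit.py", line 23, in fit_collar
    return mn(f,[(*init,q) for q in np.arange(-1.5,1.6,.3)])
  File "fit.py", line 15, in mn
    o=minimize(f,q,method='Nelder-Mead',options=dict(initial_simplex=np.array(q)+np.array([[0,0,0],[6,0,0],[0,6,0],[0,0,.2]]),xatol=.01,fatol=.001))
    res = _minimize_neldermead(fun, x0, args, callback, bounds=bounds,
                               **options)
    fxr = func(xr)
    fx = function(np.copy(x), *(wrapper_args + args))
  File "fit.py", line 22, in <lambda>
    f=lambda p:-(samp(img,c,p,G[ann],125).mean()-samp(img,c,p,G[edge],125).mean())+0.5*samp(img,c,p,G[ann],125).std()
                                                 ~~~~^^^^^^^^^^^^^^^^^^^^^
  File "fit.py", line 10, in samp
    w=np.c_[local@Rm.T+[x,y],np.full(len(local),z)]; u=proj(c,w)
                                                       ~~~~^^^^^
  File "h.py", line 7, in proj
    K,d,T=cam(n); return cv2.projectPoints(np.array(P,float).reshape(-1,1,3),cv2.Rodrigues(T[:3,:3])[0],T[:3,3],K,d)[0].reshape(-1,2)
          ~~~^^^
  File "h.py", line 5, in cam
    m=viewer.camera_model(n); return np.array(m["intrinsics"],float),np.array(m["dist_coeffs"],float),np.array(m["world_to_cam"],float)
ValueError: time passes only in moves, steps and waits
```

```bash
sed -i 's/^def cam/import functools\n@functools.cache\ndef cam/' h.py; python3 fit.py
```

```text
hints [[527.19504336 195.59265316 125.        ]] [[ 577.85220569 -222.32669331   76.        ]]
collar [ 5.31590749e+02  1.99866350e+02 -7.56844365e-02] -58.740021533469
rib dark deg [(285, 30), (282, 31), (288, 41), (318, 44), (279, 45), (141, 45), (321, 46), (177, 52), (105, 55), (315, 55), (291, 56), (108, 57), (144, 57), (222, 58), (219, 58), (216, 59), (228, 59), (255, 60), (230, 61), (276, 61), (234, 62), (225, 62)]
lid top [ 5.78703091e+02 -2.21491143e+02  4.18819806e-02] scene [ 5.79733511e+02 -2.21254099e+02  8.42933597e-02]
bar [ 5.8309e+02 -2.2335e+02 -2.4000e-01] -15.0
bar [ 5.8308e+02 -2.2334e+02 -2.4000e-01] -15.0
bar [ 5.8307e+02 -2.2334e+02 -2.4000e-01] -15.0
bar [ 5.8308e+02 -2.2329e+02 -2.4000e-01] -15.0
bar [ 5.8308e+02 -2.2334e+02 -2.4000e-01] -15.0
```

View pics/fit.png

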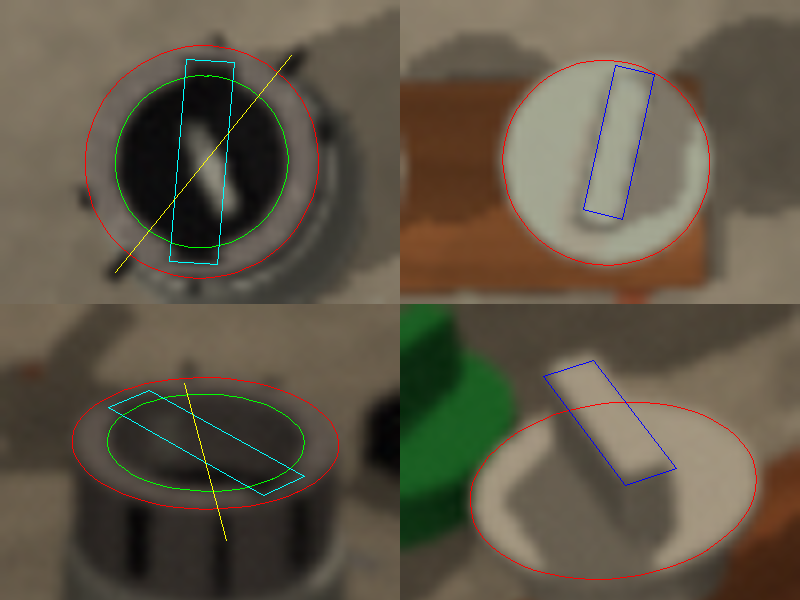

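Fits agree in both cameras. The lid is at (579,-221) with its underside at z=70 and bar yaw ≈-0.22. The collar is at (531.6,199.9) with slot yaw -0.076, and the long rib lies along yaw -0.676. Next: IK check, then grasp and lift.

```bash
cat >> h.py <<'E'
def ori(q): return (R.from_euler('z',q)*R.from_euler('x',np.pi)).as_rotvec()
def st(msg=""):
    s=get_state(); print(msg,"t%.2f"%s["t"],np.round(s["tcp_pos"],1),"yaw %.3f"%yaw(s),"F",np.round(s["wrist_force"],1),"M",np.round(s["torque"],3),"w%.1f g%.1f"%(s["width"],s["grip_force"])); return s
def yaw(s): 
    x=R.from_rotvec(s["ee_rot"]).as_matrix()[:,0]; return np.arctan2(x[1],x[0])
E
cat > grab.py <<'E'
from h import *
L=[579.3,-221.6]; C=[531.6,199.9]
ok={}
for k in(0,np.pi):
    js=[kinematics.inverse_kinematics([*p],ori(q+k)) for p,q in(((*L,180),-.22),((*L,92),-.22),((*C,200),-.076),((*C,146),-.076),((*C,146),-.85))]
    ok[k]=js; print(k,[None if j is None else round(float(j[6]),2) for j in js])
k=min((k for k in ok if all(j is not None for j in ok[k])),key=lambda k:max(abs(j[6]) for j in ok[k]))
open("k.txt","w").write(str(k)); print("k",k)
r.reach([*L,170],ori(-.22+k)); st("above")
r.move_l([*L,92],120); st("down")
claw.grip(10,45); st("grip")
r.move_l([*L,112],60); st("up")
r.move_l([*L,180],120); st("up")
E
python3 grab.py
```

```text
0 [-1.05, -0.84, -1.83, -1.78, -2.18]
3.141592653589793 [2.02, 2.03, 1.13, 1.15, 0.43]
k 3.141592653589793
above t3.90 [ 579.7 -220.7  169.9] yaw 2.923 F [0.5 0.1 0.2] M [-0.047 -0.007  0.057] w87.7 g0.0
down t4.70 [ 579.7 -222.    92.6] yaw 2.921 F [ 0.3 -0.4  0.3] M [ 0.006 -0.017 -0.022] w87.4 g0.0
grip t5.95 [ 579.3 -221.6   92. ] yaw 2.922 F [ 1.1  0.2 -0.3] M [ 0.056 -0.02  -0.019] w9.9 g0.0
up t6.43 [ 579.6 -221.6  112.5] yaw 2.922 F [-0.2  0.2  0.1] M [-0.038  0.049  0.053] w9.9 g0.0
up t7.15 [ 579.  -221.2  179.4] yaw 2.922 F [-0.7  0.1 -0.6] M [ 0.033 -0.013 -0.011] w9.8 g0.0
```

Fingers closed to 9.9 mm with no force, so the bar was missed. I'll look.

Run:
```python
from h import *
st()
t=viewer.camera("top");s=viewer.camera("scene")
f=lambda i,x,y,w,h:cv2.resize(i[y:y+h,x:x+w],(400,400),interpolation=cv2.INTER_CUBIC)
cv2.imwrite("pics/miss.png",np.hstack([f(t,330,200,100,100),f(s,190,220,110,110)]))
print(proj("top",[[579,-221.4,180]]),proj("scene",[[579,-221.4,180],[579,-221.4,104]]))
```

```text
t7.15 [ 579.  -221.2  179.4] yaw 2.922 F [-0.7  0.1 -0.6] M [ 0.033 -0.013 -0.011] w9.8 g0.0
[[393.13809864 237.05817442]] [[242.18909761 265.11371467]
 [245.15833818 292.04290751]]
```

View pics/miss.png

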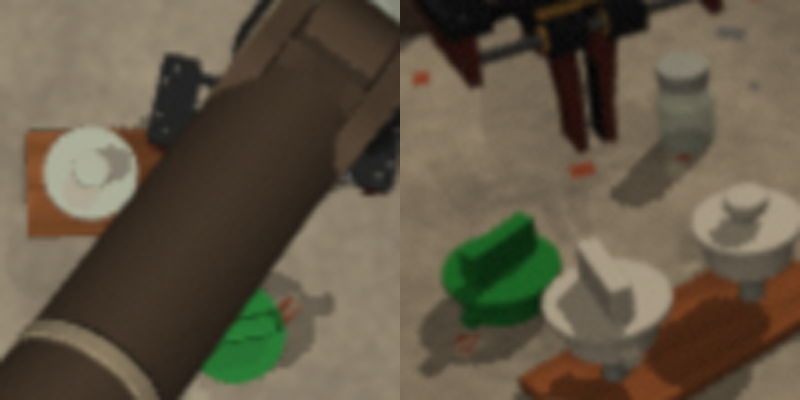

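Run:
```python
from h import *
T=np.array([176.1,599.1,202.1]); Rm=R.from_rotvec([-4.47352585e-01,-3.10946578,2.5e-3]).as_matrix()
for z in(-15,0,11):
    print(z,proj("scene",[T+Rm@[0,s*46,z] for s in(-1,1)]).round(1).tolist())
print(Rm.round(2).tolist())
s=get_state();Rm=R.from_rotvec(s["ee_rot"]).as_matrix();T=np.array(s["tcp_pos"])
for z in(-15,0,11): print(z,proj("scene",[T+Rm@[0,y,z] for y in(-10,10)]).round(1).tolist())
im=cv2.imread("pics/scene0.png"); a=cv2.resize(im[60:130,325:395],(400,400),interpolation=cv2.INTER_CUBIC)
m=cv2.imread("pics/miss.png")[:,400:]
cv2.imwrite("pics/tips.png",np.hstack([a,m]))
```

```text
-15 [[350.3, 116.8], [373.2, 112.4]]
0 [[350.2, 120.9], [373.1, 116.5]]
11 [[350.2, 124.0], [373.0, 119.4]]
[[-0.96, 0.28, -0.0], [0.28, 0.96, -0.0], [-0.0, -0.0, -1.0]]
-15 [[237.6, 261.2], [245.7, 258.6]]
0 [[238.2, 266.7], [246.3, 264.1]]
11 [[238.6, 270.8], [246.7, 268.1]]
```

View pics/tips.png

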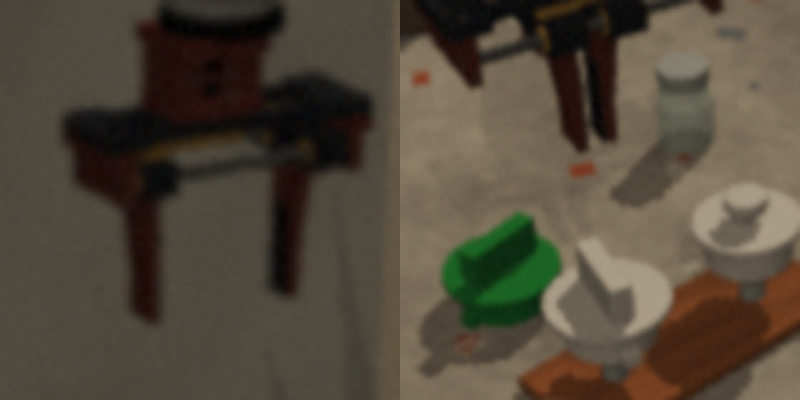

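The fingertips in both pictures sit about 15 mm behind the reported TCP rather than 11 mm ahead: expected rows were ~124/270, seen at ~116/261. That puts the real fingers about 26 mm higher than reported, so they closed just above the bar. I'll re-grasp 26 mm lower, stepwise, watching the force.

```bash
cat > grab2.py <<'E'
from h import *
L=[579.3,-221.6]
claw.grip(60,45)
r.move_l([*L,85],150); st("85")
for z in(78,72,67):
    r.move_l([*L,z],60); s=st(z)
    if abs(s["wrist_force"][2])>6: print("contact"); raise SystemExit
claw.grip(5,45); s=st("grip")
if s["width"]<12: raise SystemExit
r.move_l([*L,97],60); st("up")
r.move_l([*L,150],120); st("up")
t=viewer.camera("top");s=viewer.camera("scene"); cv2.imwrite("pics/s2.png",s)
E
python3 grab2.py
```

```text
85 t8.94 [ 579.7 -222.1   85.7] yaw 2.921 F [ 0.5 -0.3 -0.1] M [-0.014  0.021  0.049] w60.1 g0.0
78 t9.21 [ 579.4 -221.5   78.2] yaw 2.922 F [-0.7  0.7 -0.1] M [-0.016  0.005  0.005] w60.2 g0.0
72 t9.46 [ 579.1 -221.4   71.7] yaw 2.922 F [-0.7 -0.5 -0.9] M [ 0.006  0.003 -0.01 ] w59.9 g0.0
67 t9.71 [ 579.  -221.5   66.6] yaw 2.922 F [-0.3 -0.1 -0.1] M [ 0.013  0.012 -0.016] w60.0 g0.0
grip t10.46 [ 579.3 -221.6   67. ] yaw 2.922 F [-0.3 -0.4  0.1] M [-0.004 -0.037 -0.013] w15.7 g45.0
up t11.11 [ 579.4 -221.4   97.1] yaw 2.922 F [-0.2  0.7  0.2] M [-0.016  0.     0.004] w16.1 g45.0
up t11.70 [ 579.1 -221.2  149.6] yaw 2.922 F [ 1.5  0.3 -1.5] M [-0.055  0.001 -0.025] w15.9 g45.0
```

Gripped: 15.9 mm, 45 N, weight felt. Lid underside ≈ TCP z + 3. Carrying it to hover above the collar and measuring there.

```bash
cat > hover.py <<'E'
from h import *
from fit import *
k=np.pi; C=[531.6,199.9]; L=[579.3,-221.6]
r.move_l([*L,175],120)
r.reach([*C,165],ori(-.076+k)); r.sleep(.3); st("hover")
t=viewer.camera("top"); s=viewer.camera("scene"); cv2.imwrite("pics/t3.png",t); cv2.imwrite("pics/s3.png",s)
S=8; rows=[]
for c,img in(("top",t),("scene",s)):
    u=proj(c,[[*C,165]])[0].astype(int); o=u-[25,18]
    im=cv2.resize(img[o[1]:o[1]+37,o[0]:o[0]+50],None,fx=S,fy=S,interpolation=cv2.INTER_CUBIC)
    def dr(loc,z,col):
        q=-.076;Rm=np.array([[np.cos(q),-np.sin(q)],[np.sin(q),np.cos(q)]])
        p=(proj(c,np.c_[np.array(loc,float)@Rm.T+C,np.full(len(loc),z)])-o+.5)*S
        cv2.polylines(im,[p.round().astype(int)],False,col,1)
    circ=lambda r_:[(r_*np.cos(a),r_*np.sin(a)) for a in np.linspace(0,6.3,60)]
    dr(circ(42),174,(0,0,255)); dr(circ(42),168,(0,255,0)); dr(circ(46),125,(255,255,0)); dr([(-30,-8),(30,-8),(30,8),(-30,8),(-30,-8)],202,(255,0,0))
    rows.append(im)
cv2.imwrite("pics/hover.png",np.hstack(rows))
for z in (168,):
    print("scene disc",fit_disc(s.min(2).astype(float),"scene",C,z).x)
    print("top disc",fit_disc(t.min(2).astype(float),"top",C,174).x)
E
python3 hover.py
```

```text
hover t14.03 [531.9 199.2 165.1] yaw 3.064 F [ 0.9  0.7 -1.7] M [0.039 0.015 0.007] w15.6 g45.0
scene disc [5.24280032e+02 2.09114589e+02 2.33219714e-01]
top disc [5.34983586e+02 1.94244455e+02 9.56156469e-02]
```

View pics/hover.png

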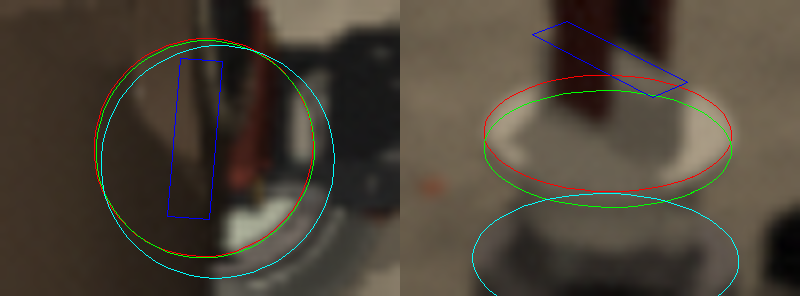

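The disc in the scene view sits within ~1-2 mm of the predicted ellipse over the collar (left edge 485, right ~733), and the visible edge in the top view agrees. Inserting with a force watch.

```bash
cat > ins.py <<'E'
from h import *
import sys
C=np.array([531.6,199.9])
r.move_l([*C,150],80); base=get_state()["wrist_force"]; st("150")
for z in(147,145,143,140,136,132,128,126,124,123,122,121):
    r.move_l([*C,z],40); s=st(z)
    if s["wrist_force"][2]-base[2]>6: print("contact"); break
E
python3 ins.py
```

```text
150 t14.47 [531.1 199.7 149.2] yaw 3.065 F [ 0.9 -0.8 -0.3] M [ 0.016 -0.002  0.021] w15.5 g45.0
147 t14.72 [531.6 199.9 146.9] yaw 3.066 F [ 0.7 -1.5 -0.6] M [ 0.023  0.019 -0.013] w15.6 g45.0
145 t14.97 [531.5 199.9 144.9] yaw 3.066 F [ 0.4  0.7 -1.2] M [0.004 0.014 0.044] w15.9 g45.0
143 t15.22 [531.5 199.9 142.9] yaw 3.066 F [ 0.6 -0.2 -1.1] M [ 0.005 -0.007  0.002] w15.8 g45.0
140 t15.47 [531.5 199.9 139.8] yaw 3.066 F [-0.1  0.4 -1.1] M [ 0.027  0.02  -0.043] w15.2 g45.0
136 t15.72 [531.4 199.8 135.7] yaw 3.066 F [ 0.2 -0.1 -0.6] M [ 0.015 -0.033 -0.056] w15.8 g45.0
132 t15.97 [531.4 199.9 131.7] yaw 3.066 F [ 0.5  0.7 -0.5] M [ 0.005 -0.027  0.027] w15.3 g45.0
128 t16.22 [531.4 199.8 127.7] yaw 3.066 F [-0.4  0.  -1.7] M [-0.002  0.018  0.004] w15.8 g45.0
126 t16.47 [531.5 199.9 125.9] yaw 3.066 F [-0.2 -0.1 -0.8] M [-0.019 -0.008 -0.017] w15.6 g45.0
124 t16.72 [531.5 199.9 123.9] yaw 3.066 F [-0.4 -0.8 -0.5] M [-0.022  0.032  0.019] w16.3 g45.0
123 t16.97 [531.5 199.9 122.9] yaw 3.066 F [ 0.1 -0.6 -0.9] M [ 0.038 -0.034  0.002] w16.3 g45.0
122 t17.22 [531.7 199.9 122. ] yaw 3.066 F [ 0.1  0.6 -0.1] M [ 0.043 -0.067 -0.004] w15.6 g45.0
121 t17.47 [531.7 199.9 122. ] yaw 3.065 F [-4.4 -1.1  9.5] M [-0.158  0.86  -0.028] w15.5 g45.0
contact
```

Entered cleanly and seated at TCP z=122, exactly the expected height. Now twisting clockwise to pulse with a light press.

```bash
cat > tw.py <<'E'
from h import *
C=[531.6,199.9]; k=np.pi
r.move_l([*C,121.7],40); st("seat")
for q in(-.15,-.25,-.37,-.49,-.6,-.68):
    r.move_l([*C,121.7],40,ori(q+k)); s=st(q)
    if np.linalg.norm(s["wrist_force"])>25: print("stop"); break
r.sleep(.3); s=st("end"); print("bar yaw",yaw(s)-np.pi if yaw(s)>0 else yaw(s)+0)
t=viewer.camera("top"); i=viewer.camera("scene")
S=8
rows=[]
for c,img in(("top",t),("scene",i)):
    u=proj(c,[[*C,130]])[0].astype(int); o=u-[25,30]
    im=cv2.resize(img[o[1]:o[1]+55,o[0]:o[0]+50],None,fx=S,fy=S,interpolation=cv2.INTER_CUBIC)
    circ=np.array([(42*np.cos(a),42*np.sin(a)) for a in np.linspace(0,6.3,60)])+C
    p=(proj(c,np.c_[circ,np.full(60,131)])-o+.5)*S; cv2.polylines(im,[p.round().astype(int)],False,(0,0,255),1)
    d=np.array([np.cos(-.676),np.sin(-.676)])
    p=(proj(c,[[*(C-46*d),125],[*(C-60*d),125],[*(C-47*d),125],[*(C-47*d),100]])-o+.5)*S; cv2.polylines(im,[p.round().astype(int)],False,(0,255,255),1)
    rows.append(im)
cv2.imwrite("pics/tw.png",np.hstack(rows))
E
python3 tw.py
```

```text
seat t17.72 [531.7 200.  122. ] yaw 3.066 F [-1.4 -0.   5.1] M [-0.061  0.338  0.036] w15.4 g45.0
-0.15 t17.97 [532. 200. 122.] yaw 2.991 F [-0.9 -0.1  5.4] M [-0.012  0.169 -0.112] w16.2 g45.0
-0.25 t18.22 [532.  199.7 122. ] yaw 2.891 F [-1.2 -0.3  5.9] M [-0.139  0.208 -0.064] w15.5 g45.0
-0.37 t18.48 [532.  199.5 122. ] yaw 2.770 F [-1.7 -1.2  5.7] M [-0.331  0.203 -0.056] w15.7 g45.0
-0.49 t18.75 [531.9 199.4 122. ] yaw 2.650 F [-1.  -1.1  6.1] M [-0.349  0.292 -0.027] w15.5 g45.0
-0.6 t19.01 [531.9 199.3 122. ] yaw 2.540 F [-1.3 -1.2  6.1] M [-0.341  0.376 -0.006] w15.6 g45.0
-0.68 t19.26 [531.9 199.3 122. ] yaw 2.461 F [-0.9 -1.9  5.7] M [-0.365  0.311  0.052] w15.7 g45.0
end t19.56 [531.9 199.3 122. ] yaw 2.461 F [-1.3 -2.   7.1] M [-0.434  0.318 -0.006] w15.6 g45.0
bar yaw -0.6804447780431744
```

View pics/tw.png

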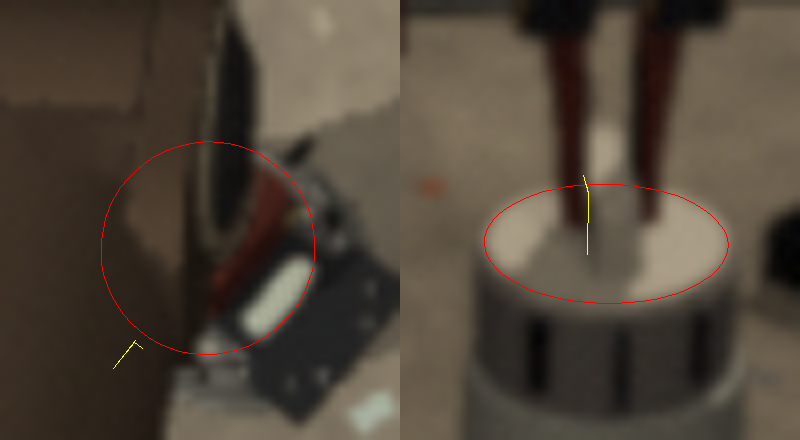

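The lid sits flush on the collar and the bar stays between the fingers, with its near end toward the long rib at crop (621,370). I'll check the rib angles numerically in the first pictures and the bar angle in the present one before handing in.

Run:
```python
from fit import *
C=(531.7,199.7); s=cv2.imread("pics/scene0.png").astype(float).mean(2); t=cv2.imread("pics/top0.png").astype(float).mean(2)
a=np.radians(np.arange(-180,180,1.)); 
def prof(img,c,rad,zs): return np.mean([samp(img,c,(*C,0),np.c_[q*np.cos(a),q*np.sin(a)],z) for q in rad for z in zs],0)
from scipy.signal import find_peaks
for n,p in(("scene",prof(s,"scene",(47,),(104,107,110,113,116,119))),("top",prof(t,"top",(49,50.5),(119,)))):
    k,_=find_peaks(-p,prominence=8); print(n,[(round(float(a[i]),3),int(p[i])) for i in k])
st()
```

```text
scene [(-2.635, 58), (-1.292, 9), (-0.698, 22), (-0.035, 17), (2.915, 42)]
top [(-2.478, 60), (-1.85, 62), (-1.326, 28), (-0.733, 34), (-0.122, 79), (1.885, 59), (2.478, 40), (3.089, 50)]
 t19.66 [531.9 199.3 122. ] yaw 2.461 F [-1.6 -1.6  6. ] M [-0.371  0.337  0.012] w15.5 g45.0
```

Direct rib reading puts pulse at -0.695 ± 0.01, against the bar at -0.680. I'll trim to -0.692 and hand in while holding.

Run:
```python
from h import *
r.move_l([531.6,199.9,121.7],40,ori(-.692+np.pi)); r.sleep(.5); st("final")
print(order.job_done())
```

```text
final t20.41 [531.9 199.3 122. ] yaw 2.449 F [-2.3 -2.   6.5] M [-0.401  0.368  0.127] w15.8 g45.0
the job is handed in; nothing more can be done
None
```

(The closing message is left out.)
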